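Set the stirrer dial to its orange marker

TASK

Lift the clear splash cover off the magnetic stirrer's dial and set it down gently, upright and flat, in the blue tray. Then turn the dial clockwise until its white pointer stands on the orange marker tab: that is more than half a turn, so let go of the dial at least once part-way and take it again at a fresh angle. Do not shift the marker ring, and leave the beaker on the stirrer, the bottle, the flask and the tube rack where they are.

Things in the scene. Friction and masses are not known exactly. Their poses are not given: they have to be found in the camera images.
- stirrer: Magnetic stirrer, white box 300 long (x) x 180 wide (y) x 60 high, screwed to the bench, blue stripe; origin at the centre of its underside. The flat front half of its top (its -x side) is the dial panel, 60 above the bench; dial axis vertical at x = -78, y = 0. The rear half has a white round stirring plate, 132 across, top 66 above the bench, centre x = +74.
- dial_axis (a point): Fixed point on the dial's vertical axis, 88 above the bench, inside its grip bar. The dial: a black disc 72 across, its top 73 above the bench, and an upright flat-sided grip bar across its centre, 62 long x 14 thick, from 73 to 105 above the bench. A white pointer line runs along one half of the bar's top, down that end and on the disc.
- dial (a joint): Angle of the dial in rad, 0 to 5.0 between end stops, growing clockwise seen from above; friction 0.06 N m, stays where it is left. In the stirrer's frame the pointer (along the bar) points 2.5 - dial, counter-clockwise from the stirrer's +x.
- dial_pointer (a point): Point that turns with the dial: 46 out from its axis in the pointer's direction, 64.5 above the bench.
- marker (a joint): Angle of the set-point ring in rad, same zero and sense as the dial: pointer on the tab's middle when dial = marker. The flat grey ring (100 across, 3 thick) lies on the panel round the dial and is stiff (1 N m); it is to stay put. It starts 3.2 to 4.6 rad clockwise of the pointer (the stop bars the other way).
- marker_tab (a point): Middle of the orange tab on the set-point ring: 46 out from the dial's axis, 64.5 above the bench; the tab is 12 (radially) x 11 and 4.5 high above the panel.
- cover: Loose clear plastic splash cover over the dial, an upside-down round cup: 126 across, wall 4, 60 high, 100 to 200 g, with an orange bar handle on top. Origin at the centre of its open lower rim, z up. The bar runs along the cover's x, centred, 70 long x 16 thick (y), from 60 to 94 above the rim; grip it across its thickness from above. It must rise 50 to clear the dial.
- cover_handle (a point): Centre of the top face of the cover's handle bar, 94 above the cover's rim.
- tray: Blue square tray fixed on the bench, 230 x 230 outside, rim 16 high, walls 5; origin at the centre of its underside, floor 5 above the bench.
- beaker: Empty glass beaker standing on the stirring plate, 72 across, 80 high; origin at the centre of its foot. Leave it.
- bottle: Green glass bottle with an orange cap, 72 across, 150 high, on the bench; origin at the centre of its foot. Leave it.
- flask: Conical glass flask, 80 across the foot, 122 high, on the bench; origin at the centre of its foot. Leave it.
- rack: White rack with ten capped tubes, 70 (x) x 160 (y), 56 high, on the bench; origin at the centre of its underside. Leave it.
Not all that is in view belongs to the job. Of the things that look like the cover, the middle-sized one is meant.

How it is judged:
By the outcome, as a careful person would: the job done as asked, in the order asked, and still so for the second after the job is handed in, with the robot touching nothing.
It also fails if it takes over 72 s, if anything falls off the work surface, if the arm or the gripper's body presses on something with over 40 N, if the wrist force passes 120 N, or if a joint passes its speed limit or range.

ROBOT

A 6-joint arm with a two-finger parallel gripper is mounted at the origin on the work surface. World frame = base frame: x ahead of the robot, y to its left, z up, the work surface at z = 0. Lengths are in m, angles in degrees, forces in N, time in s.
With the tool pointing down it reaches from about 0.3 to 0.75 m from the base axis. Payload 8.5 kg.
Tool frame: the origin (TCP) lies midway between the tips of the shut fingers; the grasp point (between the pads) lies env.tcp_to_grasp behind it (env.tcp_to_grasp is the distance from the TCP to the grasp point, in m); z points along the fingers, y is the line along which they close (so a half turn about z gives the same grasp; the last joint's range is limited). The gripper opens to 85 mm and grips with 20 to 120 N. Pads are 22 mm wide; open, the fingers measure 114 mm over their backs; the gripper's body (76 mm by 85 mm) begins 54 mm behind the grasp point. The pads swing forward as they close: fully open they stand 13 mm farther back than shut.
Start: joints at [58.253, 21.807, 74.336, -0, 83.858, -12.336], TCP at [0.183, 0.519, 0.231] pointing down, gripper open.
Joint ranges: [-178.18, 178.18], [-50.72, 133.34], [12.68, 142.11], [-81.47, 261.47], [9.98, 163.14], [-165.26, 165.26]. Speed limits (degrees/s): [136.94, 136.94, 180, 180, 180, 180].

INTERFACE

Orientations are given as a 3x3 rotation matrix whose columns are the frame's x, y, z axes.
In Python, from rig import observe, optics, job, env gives the robot as it stands. The module is installed in compiled form; this text tells all that it offers.
- The arm moves only by the shell command python3 -m jog 'ROWS' [FORCE]. ROWS is JSON, a list of rows, each a list of 7 numbers: the turn, a rotation vector about the tool's x, y, z in rad, then the shift along the tool's x, y, z in m, then the opening in per cent of the stroke, from 0 (shut) to 100 (fully open). A call has 1 to 10 rows; each row shifts and turns the commanded pose from where the row before left it, along the tool's axes as they then stand; what a row does not reach is not made up. A row lasts 1/8 s, in which the tool goes at most 62.5 mm and 10.7 degrees, less where a joint would pass 70% of its speed; a pose out of reach is approached as far as the arm can. A call is refused whole if a number of a shift passes 0.0625 or a number of a turn 0.188, either way. A call with a gripper value outside its range is refused whole. The fingers move at their own pace and stop on an object; FORCE is the grip in N (left out, the last holds). Time passes only in rows, so rows that do not move let the fingers close. It gives the time, the measured TCP pose, the force, the opening and the grip force at its end, in the units of the state.
- observe(): the state, without advancing time (a new reading comes with each control period).
- optics.get_image(name): name is "side" or "top"; returns a dict with "pixels" (420x560x3 uint8, red, green, blue), "mtx" (3x3 intrinsics, pixels), "dist_coeffs" ([k1, k2, p1, p2, k3] as OpenCV has them; the pictures are not rectified), "rvec" (rotation vector, rad) and "tvec" (3), from world to camera coordinates, as OpenCV has them. Camera axes: x right, y down, z forward; pixel columns grow to the right and rows downward; lengths in m; the calibration is good to about 2 mm. A picture is of the moment at which its call begins. There is no depth.
- job.close_job(): hands the job in; it is judged then, once.
The state is a dict: "time_s": time; "q": joint angles; "qvel": joint speeds; "joint_efforts": joint torques, N m; "position": TCP position; "tool_rot": TCP orientation; "ft_force": force on the tool from outside, world axes, zero at the start; "wrist_torque": the same for the moment, N m; "grip_width": finger opening in m; "gripper_force": force on a finger pad.
Only numpy, scipy, OpenCV 4.12 (cv2) and the standard library are available. Lean on these libraries where they do the work, as an engineer would, in place of code of your own. Each camera call takes 0.05 s, during which the arm holds its last target. There are 200 camera calls.

## Working session

There is one attempt and no reset: what is moved stays moved. The work goes in short steps, Python scripts to look and compute and a shell command to move; the robot and the scene stay as the last step left them, time stands still between calls to the robot, and variables do not carry over. Pictures are saved under pics/ and viewed, at most 10 in all, crops included, and the job is handed in when it is done.

```bash
mkdir -p pics; python3 - <<'E'
from rig import observe, optics, env
import cv2
for n in("top","side"):
    d=optics.get_image(n); cv2.imwrite(f"pics/{n}0.png",d["pixels"][:,:,::-1])
    R=cv2.Rodrigues(d["rvec"])[0]; print(n,d["mtx"],d["dist_coeffs"],(-R.T@d["tvec"].reshape(3)),R)
s=observe(); print(s["time_s"],s["position"],s["tool_rot"],s["grip_width"],env.tcp_to_grasp)
E
```

```text
top [[517.58061655   0.         285.68407892]
 [  0.         517.58061655 206.63642394]
 [  0.           0.           1.        ]] [-0.03460445  0.          0.          0.          0.        ] [ 0.33073801 -0.01505204  1.52942127] [[ 0.02741447 -0.99960099 -0.00680466]
 [-0.98560762 -0.02589349 -0.16705432]
 [ 0.16681147  0.01128643 -0.98592421]]
side [[510.00014608   0.         275.37186915]
 [  0.         510.00014608 212.14926517]
 [  0.           0.           1.        ]] [-0.00772655  0.          0.          0.          0.        ] [ 0.42569523 -1.39106144  1.13413579] [[ 0.99295308 -0.11706838 -0.01841687]
 [-0.0838107  -0.58382743 -0.80754028]
 [ 0.08378516  0.80339314 -0.58952482]]
0.1 [0.1826677  0.51850223 0.23077934] [[-9.43147648e-01  3.32373303e-01 -7.08790747e-04]
 [ 3.32373919e-01  9.43147064e-01 -1.09308942e-03]
 [ 3.05180172e-04 -1.26652827e-03 -9.99999151e-01]] 0.08563208976640496 0.0187
```

View pics/top0.png

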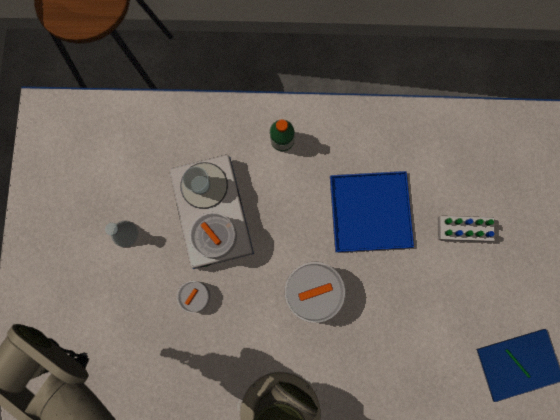

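View pics/side0.png

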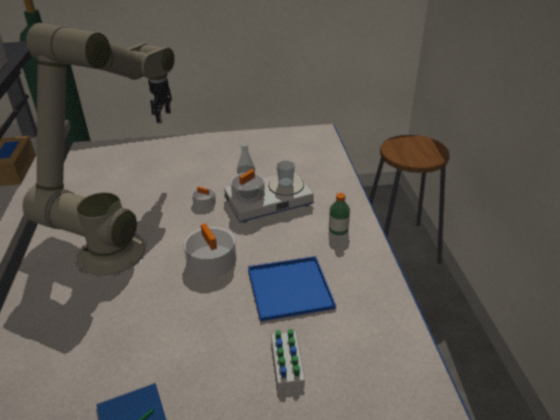

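The top picture shows three cover-like things, with orange bars at top-view pixels (194,296) small, (212,234) medium on the stirrer and (316,292) large. The medium one on the stirrer panel fits the description. The blue tray is at (371,212); the blue pad at (520,365) has no rim, so it's a decoy.

```bash
cat > h.py <<'E'
import numpy as np, cv2
from rig import observe, optics, env
def img(n): return optics.get_image(n)
def ray(d,uv):
    p=cv2.undistortPoints(np.array(uv,float).reshape(-1,1,2),d["mtx"],d["dist_coeffs"])[:,0]
    R=cv2.Rodrigues(d["rvec"])[0]; c=-R.T@np.ravel(d["tvec"])
    return c,np.c_[p,np.ones(len(p))]@R
def plane(d,uv,z):
    c,r=ray(d,uv); return c+r*((z-c[2])/r[:,2])[:,None]
def proj(d,P): return cv2.projectPoints(np.array(P,float).reshape(-1,1,3),d["rvec"],d["tvec"],d["mtx"],d["dist_coeffs"])[0][:,0]
def mask(d,lo,hi,box=None):
    m=cv2.inRange(cv2.cvtColor(d["pixels"],cv2.COLOR_RGB2HSV),lo,hi)
    if box:
        b=np.zeros_like(m); x0,y0,x1,y1=box; b[y0:y1,x0:x1]=m[y0:y1,x0:x1]; m=b
    return m
def blobs(m,amin=15):
    return sorted([c for c in cv2.findContours(m,0,2)[0] if cv2.contourArea(c)>amin],key=cv2.contourArea,reverse=True)
def rect(c): return cv2.minAreaRect(c)
def tri(d1,u1,d2,u2):
    (c1,r1),(c2,r2)=ray(d1,[u1]),ray(d2,[u2]); A=np.c_[r1[0],-r2[0]]; s=np.linalg.lstsq(A,c2-c1,rcond=None)[0]
    a,b=c1+s[0]*r1[0],c2+s[1]*r2[0]; return (a+b)/2,np.linalg.norm(a-b)
ORANGE=((4,150,90),(18,255,255)); BLUE=((105,150,50),(125,255,255))
E
python3 - <<'E'
from h import *
np.set_printoptions(precision=4,suppress=True)
T,S=img("top"),img("side")
print("tri", [(rect(c)[0],rect(c)[1]) for c in blobs(mask(S,*ORANGE,(180,150,360,260)))])
for c in blobs(mask(T,*ORANGE,(150,100,360,320))):
    r=rect(c); print("bar top",r, "z.154",plane(T,[r[0]],.154)[0]); P=plane(T,cv2.boxPoints(r),.154); print(P[:,:2].tolist())
for c in blobs(mask(T,*BLUE,(310,150,430,270)),500):
    P=plane(T,cv2.boxPoints(rect(c)),.016); print("tray",P.mean(0),P[:,:2].tolist())
g=T["pixels"][140:280,150:270]; cv2.imwrite("pics/crop1.png",cv2.resize(g[:,:,::-1],None,fx=5,fy=4.3,interpolation=2)) 
g=cv2.resize(T["pixels"][140:320,140:370],None,fx=3.3,fy=3.3,interpolation=cv2.INTER_CUBIC); cv2.imwrite("pics/crop1.png",g[:,:,::-1])
E
```

```text
tri [((207.31082153320312, 232.13514709472656), (18.9483642578125, 6.1611247062683105)), ((246.3235321044922, 173.7058868408203), (3.2584731578826904, 15.263373374938965)), ((340.5, 195.5), (5.0, 7.0)), ((202.0849151611328, 189.95281982421875), (9.47787857055664, 4.532897472381592))]
bar top ((315.2978820800781, 291.4161376953125), (7.523543834686279, 33.87411880493164), 70.90650939941406) z.154 [ 0.3399 -0.0832  0.154 ]
[[0.33355892923908803, -0.03809227541414464], [0.36461201817199984, -0.12160248458588675], [0.34627886596162943, -0.12832096053535838], [0.315348686959381, -0.04496704937343491]]
bar top ((209.84423828125, 232.71311950683594), (24.967193603515625, 5.761660099029541), 50.194427490234375) z.154 [0.4873 0.2017 0.154 ]
[[0.5074810675635575, 0.2302808191246959], [0.5177871599464388, 0.21890085855954466], [0.4672880887454087, 0.1733711226646872], [0.4571018953211725, 0.1847225785781728]]
bar top ((281.5, 125.0), (10.0, 11.0), 90.0) z.154 [0.7926 0.0186 0.154 ]
[[0.80668780567392, 0.03426946693510479], [0.8074502461450586, 0.0037295663537351992], [0.7785253335639988, 0.002949366904580133], [0.7777609086430592, 0.03337985864600352]]
bar top ((190.57693481445312, 296.3846130371094), (3.60555100440979, 17.19570541381836), 33.690067291259766) z.154 [0.3178 0.2439 0.154 ]
[[0.30140873996844647, 0.2595399446648282], [0.3392483245803509, 0.2364851908244781], [0.3342777077054318, 0.22828053017473976], [0.29648398643246116, 0.25135087490102215]]
tray [ 0.5808 -0.2527  0.016 ] [[0.68399289241306, -0.1280252631715451], [0.7072795971939851, -0.36128972195036185], [0.47702063528812705, -0.37461064746193923], [0.4548760960279331, -0.14704858456124148]]
```

View pics/crop1.png

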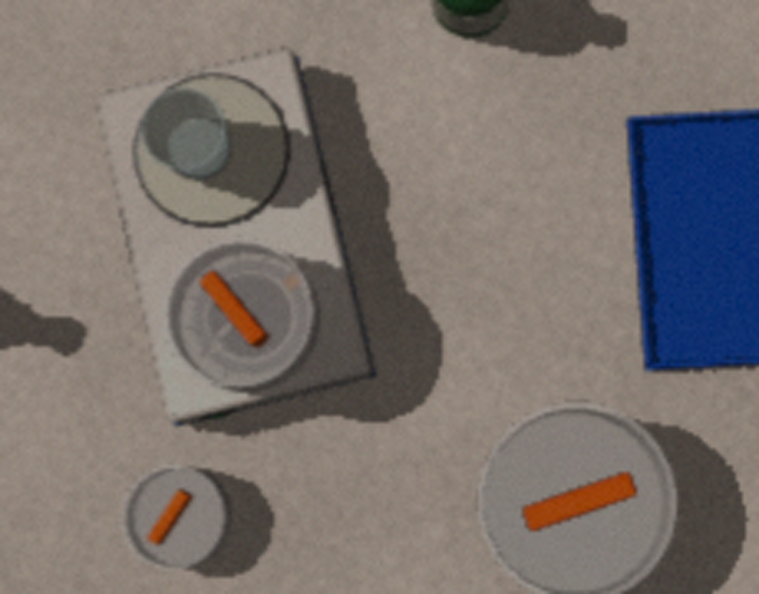

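The crop confirms that the three covers differ clearly in size (about 100, 145 and 195 px across). The middle-sized one sits on the stirrer at crop (240,315), with the dial visible through it. Its bar measures 68 × 15 mm at the height expected for the handle, as it should. Next I turn the tool across the bar.

```bash
cat >> h.py <<'E'
def go(target,yang=None,z=True):
    "remaining move in tool axes; yang: wanted world angle (deg) of tool y"
    s=observe(); R=np.array(s["tool_rot"]); y=np.degrees(np.arctan2(R[1,1],R[0,1]))
    d=R.T@(np.array(target)-s["position"])
    t=0 if yang is None else -np.radians((yang-y+90)%180-90)
    print("t %.2f pos %s yang %.1f q6 %.0f | shift %s turn z %.3f"%(s["time_s"],np.round(s["position"],4),y,s["q"][5],np.round(d,4),t),
     "tilt",np.round(R[:,2],3),"F",np.round(s["ft_force"],1),"w %.4f g %.1f"%(s["grip_width"],s["gripper_force"]))
E
python3 -m jog '[[0,0,-0.1786,0,0,0,100],[0,0,-0.1786,0,0,0,100],[0,0,-0.1786,0,0,0,100],[0,0,-0.1786,0,0,0,100],[0,0,-0.1786,0,0,0,100],[0,0,-0.1786,0,0,0,100],[0,0,0,0,0,0,100]]'
python3 - <<'E'
from h import *
T,S=img("top"),img("side")
a=rect(blobs(mask(T,*ORANGE,(195,215,230,250)))[0]); b=blobs(mask(S,*ORANGE,(230,160,265,190)))[0]
print(a, b.reshape(-1,2).min(0),b.reshape(-1,2).max(0)); print(tri(T,a[0],S,rect(b)[0]))
go((.4885,.2025,.231),132)
E
```

```text
time_s: 1.08
position: [0.1827, 0.5187, 0.2312]
tool_rot: [[-0.744, -0.668, -0.0], [-0.668, 0.744, -0.0], [0.0, -0.0, -1.0]]
ft_force: [-0.5, 0.2, 0.6]
grip_width: 0.0855
gripper_force: 0.0
((209.9356689453125, 232.6435546875), (24.97770881652832, 5.699139595031738), 50.710594177246094) [240 169] [253 178]
(array([0.48812977, 0.20215726, 0.1499124 ]), np.float64(0.00027859736338891987))
t 1.18 pos [0.1828 0.5187 0.2312] yang 131.8 q6 -74 | shift [-1.740e-02 -4.395e-01  3.000e-04] turn z -0.004 tilt [-0. -0. -1.] F [ 0.8  0.5 -0.2] w 0.0853 g 0.0
```

```bash
python3 -m jog '[[0,0,0,-0.0022,-0.055,0,100],[0,0,0,-0.0022,-0.055,0,100],[0,0,0,-0.0022,-0.055,0,100],[0,0,0,-0.0022,-0.055,0,100],[0,0,0,-0.0022,-0.055,0,100],[0,0,0,-0.0022,-0.055,0,100],[0,0,0,-0.0022,-0.055,0,100],[0,0,0,-0.0022,-0.055,0,100],[0,0,0,0,0,0,100],[0,0,0,0,0,0,100]]' 30
python3 - <<'E'
from h import *
T=img("top"); go((.4885,.2025,.126),132)
g=cv2.resize(T["pixels"][140:290,140:340],None,fx=4,fy=4,interpolation=cv2.INTER_CUBIC); cv2.imwrite("pics/crop2.png",g[:,:,::-1])
E
```

```text
time_s: 2.42
position: [0.4898, 0.2036, 0.2312]
tool_rot: [[-0.745, -0.668, -0.001], [-0.668, 0.745, 0.0], [0.0, 0.001, -1.0]]
ft_force: [-0.0, 0.1, 0.3]
grip_width: 0.0852
gripper_force: 0.0
t 2.48 pos [0.4896 0.2041 0.2314] yang 132.0 q6 -122 | shift [ 0.0018 -0.0005  0.1054] turn z -0.001 tilt [-0.  0. -1.] F [-0.3  0.4 -0.1] w 0.0854 g 0.0
```

View pics/crop2.png

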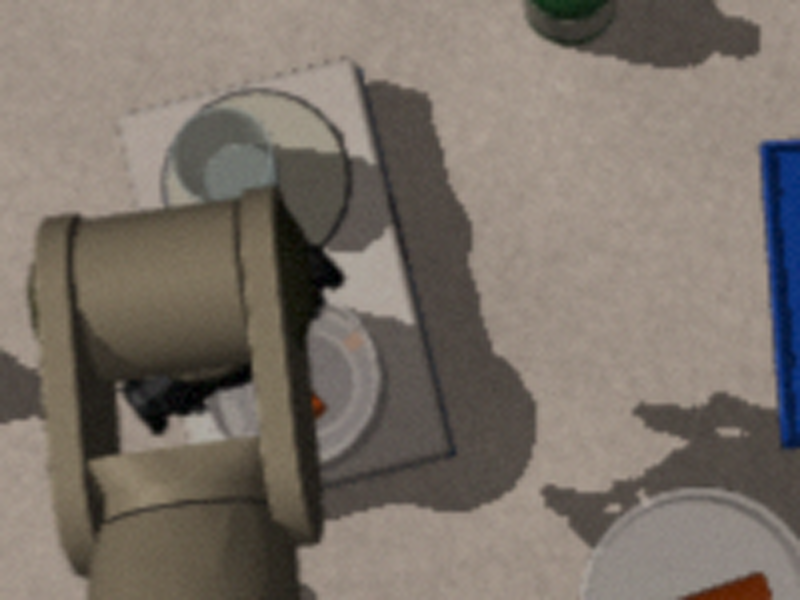

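The crop shows the gripper over the bar at crop (300,400), with its fingers on either side across the bar's thickness. Now I descend and grip.

```bash
python3 -m jog '[[0,0,0,0.0018,-0.0005,0.03,100],[0,0,0,0,0,0.03,100],[0,0,0,0,0,0.025,100],[0,0,0,0,0,0.02,100],[0,0,0,0,0,0,100],[0,0,0,0,0,0,0],[0,0,0,0,0,0,0],[0,0,0,0,0,0,0],[0,0,0,0,0,0,0],[0,0,0,0,0,0,0]]' 40
python3 -m jog '[[0,0,0,0,0,0,0],[0,0,0,0,0,0,0],[0,0,0,0,0,-0.005,0],[0,0,0,0,0,-0.015,0],[0,0,0,0,0,-0.02,0],[0,0,0,0,0,-0.025,0],[0,0,0,0,0,-0.025,0],[0,0,0,0,0,-0.02,0],[0,0,0,0,0,-0.01,0],[0,0,0,0,0,0,0]]'
```

```text
time_s: 3.72
position: [0.4894, 0.2019, 0.1267]
tool_rot: [[-0.743, -0.669, 0.001], [-0.669, 0.743, 0.0], [-0.001, -0.0, -1.0]]
ft_force: [-0.5, -0.2, 4.3]
grip_width: 0.0153
gripper_force: 40.1
time_s: 4.97
position: [0.4892, 0.2018, 0.2463]
tool_rot: [[-0.743, -0.669, 0.0], [-0.669, 0.743, 0.0], [-0.0, -0.0, -1.0]]
ft_force: [0.1, 0.3, -2.1]
grip_width: 0.0152
gripper_force: 39.4
```

Held: the wrist carries about 2 N and the width is 15 mm. Next I turn the wrist to keep the last joint within range, then carry.

```bash
python3 -m jog '[[0,0,0.174,0,0,0,0],[0,0,0.174,0,0,0,0],[0,0,0.174,0,0,0,0],[0,0,0.174,0,0,0,0],[0,0,0.174,0,0,0,0],[0,0,0.174,0,0,0,0],[0,0,0.174,0,0,0,0],[0,0,0.174,0,0,0,0],[0,0,0.174,0,0,0,0],[0,0,0,0,0,0,0]]'
python3 - <<'E'
from h import *
go((.581,-.2527,.2463))
E
```

```text
time_s: 6.22
position: [0.4889, 0.2018, 0.2453]
tool_rot: [[-0.674, 0.739, -0.002], [0.739, 0.674, -0.0], [0.001, -0.002, -1.0]]
ft_force: [0.4, -0.3, -1.2]
grip_width: 0.0152
gripper_force: 39.4
t 6.22 pos [0.4889 0.2018 0.2453] yang 42.3 q6 -33 | shift [-0.3979 -0.2381 -0.001 ] turn z 0.000 tilt [-0.002 -0.    -1.   ] F [ 0.4 -0.3 -1.2] w 0.0152 g 39.4
```

```bash
python3 -m jog '[[0,0,0,-0.022,-0.013,0,0],[0,0,0,-0.04,-0.024,0,0],[0,0,0,-0.046,-0.0276,0,0],[0,0,0,-0.05,-0.03,0,0],[0,0,0,-0.05,-0.03,0,0],[0,0,0,-0.05,-0.03,0,0],[0,0,0,-0.05,-0.03,0,0],[0,0,0,-0.045,-0.027,0,0],[0,0,0,-0.03,-0.018,0,0],[0,0,0,-0.015,-0.0085,0,0]]'
python3 -m jog '[[0,0,0,0,0,0.02,0],[0,0,0,0,0,0.04,0],[0,0,0,0,0,0.035,0],[0,0,0,0,0,0.03,0],[0,0,0,0,0,0.02,0],[0,0,0,0,0,0,0],[0,0,0,0,0,0,0]]'
python3 - <<'E'
from h import *
go((.581,-.2527,.0717))
S=img("side")
g=cv2.resize(S["pixels"][190:340,210:410],None,fx=4,fy=4,interpolation=cv2.INTER_CUBIC); cv2.imwrite("pics/crop3.png",g[:,:,::-1])
E
```

```text
time_s: 7.48
position: [0.5805, -0.2544, 0.2452]
tool_rot: [[-0.674, 0.739, -0.001], [0.739, 0.674, 0.001], [0.002, -0.0, -1.0]]
ft_force: [0.5, 0.8, -2.2]
grip_width: 0.0156
gripper_force: 39.4
time_s: 8.35
position: [0.5811, -0.2526, 0.1024]
tool_rot: [[-0.674, 0.739, 0.001], [0.739, 0.674, -0.001], [-0.001, 0.0, -1.0]]
ft_force: [-0.2, 0.1, -1.4]
grip_width: 0.0154
gripper_force: 39.4
t 8.35 pos [ 0.5811 -0.2526  0.1024] yang 42.3 q6 -77 | shift [ 0.     -0.0002  0.0307] turn z 0.000 tilt [ 0.001 -0.001 -1.   ] F [-0.2  0.1 -1.4] w 0.0154 g 39.4
```

View pics/crop3.png

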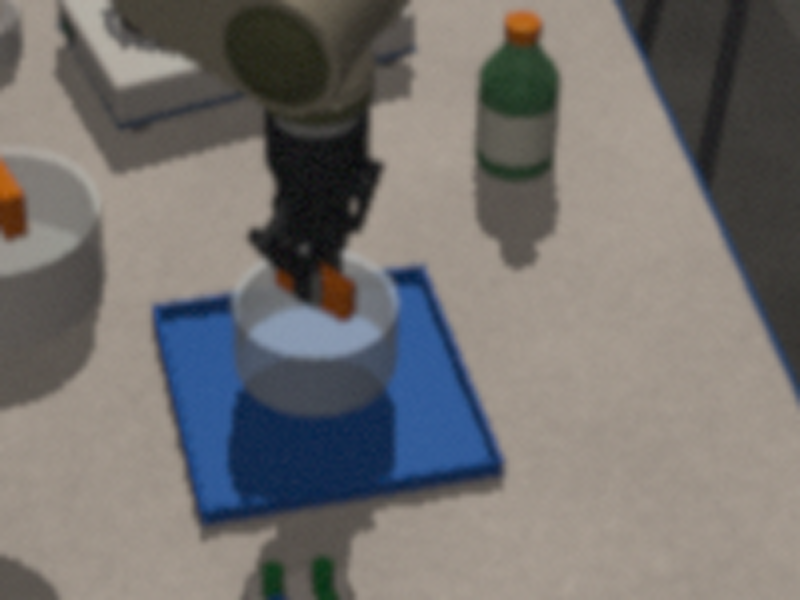

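The crop shows the cover upright over the tray's middle (crop 315,340), still about 30 mm up. I lower it slowly now.

```bash
python3 -m jog '[[0,0,0,0,0,0.012,0],[0,0,0,0,0,0.008,0],[0,0,0,0,0,0.004,0],[0,0,0,0,0,0.002,0],[0,0,0,0,0,0.001,0],[0,0,0,0,0,0.001,0],[0,0,0,0,0,0.001,0],[0,0,0,0,0,0,0]]'
```

```text
time_s: 9.4
position: [0.5807, -0.2528, 0.0723]
tool_rot: [[-0.673, 0.74, 0.0], [0.74, 0.673, -0.0], [-0.0, -0.0, -1.0]]
ft_force: [-0.2, -0.9, -1.6]
grip_width: 0.0155
gripper_force: 39.4
```

```bash
python3 -m jog '[[0,0,0,0,0,0.0005,0],[0,0,0,0,0,0.0005,0],[0,0,0,0,0,0.0005,0],[0,0,0,0,0,0,0]]'
```

```text
time_s: 9.9
position: [0.5807, -0.2528, 0.0718]
tool_rot: [[-0.673, 0.74, 0.001], [0.74, 0.673, -0.001], [-0.001, 0.0, -1.0]]
ft_force: [-2.6, 1.9, 5.9]
grip_width: 0.0153
gripper_force: 40.6
```

Contact: the z force has gone from -1.6 to +5.9 N. Release and rise.

```bash
python3 -m jog '[[0,0,0,0,0,0,25],[0,0,0,0,0,0,40],[0,0,0,0,0,0,70],[0,0,0,0,0,0,100],[0,0,0,0,0,0,100],[0,0,0,0,0,-0.02,100],[0,0,0,0,0,-0.05,100],[0,0,0,0,0,-0.06,100],[0,0,0,0,0,-0.04,100],[0,0,0,0,0,0,100]]'
python3 - <<'E'
from h import *
np.set_printoptions(precision=4,suppress=True)
T,S=img("top"),img("side"); go((.4885,.2025,.231))
a=proj(T,[[.4885,.2025,.08]])[0]; x,y=map(int,a); print(a)
for c in blobs(mask(T,(0,80,90),(18,255,255),(x-30,y-30,x+30,y+30)),5): print("orange",rect(c),plane(T,[rect(c)[0]],.0645)[0])
A=cv2.resize(T["pixels"][y-25:y+25,x-25:x+25],(400,400),interpolation=cv2.INTER_CUBIC)
u,v=map(int,proj(S,[[.58,-.25,.05]])[0]); B=cv2.resize(S["pixels"][v-50:v+50,u-50:u+50],(400,400),interpolation=cv2.INTER_CUBIC)
cv2.imwrite("pics/crop4.png",np.hstack([A,B])[:,:,::-1]); print(x,y)
E
```

```text
time_s: 11.15
position: [0.5815, -0.2533, 0.2444]
tool_rot: [[-0.673, 0.74, 0.006], [0.74, 0.673, -0.004], [-0.007, 0.002, -1.0]]
ft_force: [-0.4, -0.2, -1.0]
grip_width: 0.085
gripper_force: 0.0
t 11.25 pos [ 0.5804 -0.2527  0.2403] yang 42.3 q6 -76 | shift [0.3987 0.2381 0.0095] turn z 0.000 tilt [-0.001  0.    -1.   ] F [ 0.1 -0.3 -1.3] w 0.0856 g 0.0
[213.5678 235.3752]
orange ((227.5, 225.0), (4.0, 5.0), 90.0) [0.521  0.1664 0.0645]
213 235
```

View pics/crop4.png

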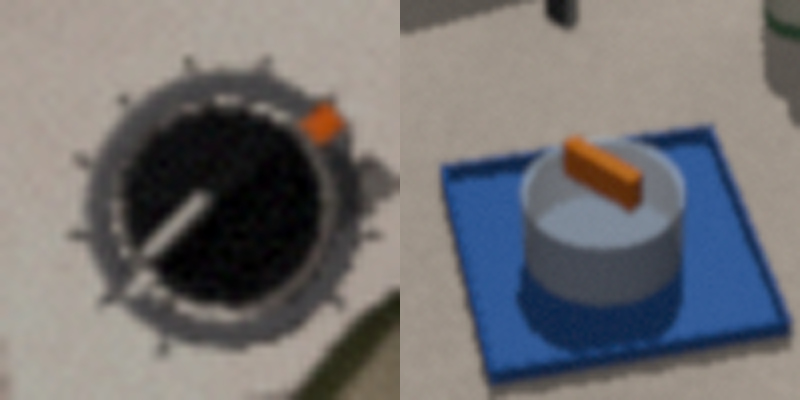

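The left half of the crop shows the dial: pointer from (207,197) to (130,280), and the orange tab at (322,123). The right half shows the cover upright and flat in the tray. Next I measure the dial's axis and the two angles.

```bash
cat >> h.py <<'E'
def dial(T,box=(193,215,236,258),quiet=False,D=None):
    V=cv2.cvtColor(T["pixels"],cv2.COLOR_RGB2HSV)
    U=cv2.resize(V[box[1]:box[3],box[0]:box[2]],None,fx=8,fy=8,interpolation=cv2.INTER_CUBIC)
    px=lambda c:(np.array(c,float)+.5)/8-.5+np.array(box[:2])
    if D is None:
        c=blobs(cv2.inRange(U,(0,0,0),(180,255,55)),2000)[0]
        (m,r)=cv2.minEnclosingCircle(plane(T,px(c.reshape(-1,2)),.073)[:,:2].astype(np.float32)); D=np.array(m); print("disc centre",D,"r",r)
    o=blobs(cv2.inRange(U,(4,150,90),(18,255,255)),100)[0]; M=cv2.moments(o)
    tab=plane(T,[px((M["m10"]/M["m00"],M["m01"]/M["m00"]))],.066)[0,:2]-D
    print("tab r %.4f ang %.1f"%(np.hypot(*tab),np.degrees(np.arctan2(tab[1],tab[0]))))
    w=cv2.inRange(U,(0,0,95),(180,70,255)); ys,xs=np.nonzero(w); P=plane(T,px(np.c_[xs,ys]),.105)[:,:2]-D
    k=np.hypot(*P.T)<.031; Q=P[k]; vx,vy,x0,y0=cv2.fitLine(Q.astype(np.float32),cv2.DIST_HUBER,0,.01,.01).ravel()
    s=np.sign(np.dot((vx,vy),Q.mean(0))); e=np.hypot(*Q.T)
    print("pointer n %d mean %s r %.3f-%.3f line %.1f mean-dir %.1f off-axis %.4f"%(k.sum(),Q.mean(0),e.min(),e.max(),np.degrees(np.arctan2(s*vy,s*vx)),np.degrees(np.arctan2(Q[:,1].mean(),Q[:,0].mean())),vx*y0-vy*x0))
    return D
E
python3 - <<'E'
from h import *
T=img("top"); D=dial(T)
# stirrer box check: axis by bright box top at z=.06
m=cv2.inRange(cv2.cvtColor(T["pixels"],cv2.COLOR_RGB2HSV),(0,0,0),(180,255,255))
for z in(.06,): print(plane(T,[(177,265)],z)) 
for z in(0.073,): print(proj(T,[[*D,z]]))
E
```

```text
disc centre [0.49011546 0.19905485] r 0.03711657598614693
tab r 0.0456 ang -47.8
pointer n 1102 mean [-0.01128162  0.01135317] r 0.002-0.031 line 138.5 mean-dir 134.8 off-axis 0.0010
[[0.40350018 0.30519823 0.06      ]]
[[215.16496799 235.11844367]]
```

The tab's radius comes out at 45.6 mm (should be 46) and the disc's at 37 (should be 36), so both measurements hold. The pointer is at about 137° and the tab at -47.8°, about 185° clockwise, which matches the stated minimum of 3.2 rad. I'll move above the dial.

```bash
python3 -m jog '[[0,0,0,0.0395,0.0237,0,100],[0,0,0,0.0395,0.0237,0,100],[0,0,0,0.0395,0.0237,0,100],[0,0,0,0.0395,0.0237,0,100],[0,0,0,0.0395,0.0237,0,100],[0,0,0,0.0395,0.0237,0,100],[0,0,0,0.0395,0.0237,0,100],[0,0,0,0.0395,0.0237,0,100],[0,0,0,0.0395,0.0237,0,100],[0,0,0,0.0395,0.0237,0,100]]'
python3 -m jog '[[0,0,-0.082,0,0,0.02,100],[0,0,0,0,0,0.02,100],[0,0,0,0,0,0,100],[0,0,0,0,0,0,100]]'
python3 - <<'E'
from h import *
go((.490,.199,.079),47)
E
```

```text
time_s: 12.55
position: [0.4895, 0.2002, 0.2394]
tool_rot: [[-0.672, 0.74, -0.003], [0.74, 0.672, -0.0], [0.001, -0.002, -1.0]]
ft_force: [-0.5, 0.3, 0.6]
grip_width: 0.0852
gripper_force: 0.0
time_s: 13.05
position: [0.4906, 0.1988, 0.201]
tool_rot: [[-0.731, 0.683, -0.0], [0.683, 0.731, -0.0], [0.0, -0.0, -1.0]]
ft_force: [-0.3, 0.1, 0.7]
grip_width: 0.0855
gripper_force: 0.0
t 13.05 pos [0.4906 0.1988 0.201 ] yang 46.9 q6 -38 | shift [ 0.0005 -0.0002  0.122 ] turn z -0.001 tilt [-0. -0. -1.] F [-0.3  0.1  0.7] w 0.0855 g 0.0
```

```bash
python3 -m jog '[[0,0,0,0.0005,0,0.03,100],[0,0,0,0,0,0.035,100],[0,0,0,0,0,0.03,100],[0,0,0,0,0,0.017,100],[0,0,0,0,0,0.01,100],[0,0,0,0,0,0,100],[0,0,0,0,0,0,0],[0,0,0,0,0,0,0],[0,0,0,0,0,0,0],[0,0,0,0,0,0,0]]' 40
python3 -m jog '[[0,0,0,0,0,0,0],[0,0,0,0,0,0,0],[0,0,0.05,0,0,0,0],[0,0,0,0,0,0,0]]'
python3 - <<'E'
from h import *
go((.490,.199,.079),47); print(observe()["wrist_torque"])
E
```

```text
time_s: 14.3
position: [0.4894, 0.1987, 0.079]
tool_rot: [[-0.731, 0.682, -0.002], [0.682, 0.731, -0.001], [0.0, -0.002, -1.0]]
ft_force: [-12.7, -15.3, 25.8]
grip_width: 0.0139
gripper_force: 44.6
time_s: 14.8
position: [0.4894, 0.1986, 0.0792]
tool_rot: [[-0.695, 0.719, -0.001], [0.719, 0.695, -0.001], [-0.0, -0.002, -1.0]]
ft_force: [-4.2, -5.1, 6.6]
grip_width: 0.0131
gripper_force: 41.3
t 14.80 pos [0.4894 0.1986 0.0792] yang 44.1 q6 -35 | shift [-0.0001  0.0007  0.0002] turn z -0.051 tilt [-0.001 -0.001 -1.   ] F [-4.2 -5.1  6.6] w 0.0131 g 41.3
[-0.72090783  0.70050687 -0.04891327]
```

Lateral forces are small. Turn clockwise.

```bash
python3 -m jog '[[0,0,0.1,0,-0.0004,0,0],[0,0,0.1,0,0,0,0],[0,0,0.1,0,0,0,0],[0,0,0.1,0,0,0,0],[0,0,0,0,0,0,0]]'
python3 -m jog '[[0,0,0.1,0,0,0,0],[0,0,0.1,0,0,0,0],[0,0,0.1,0,0,0,0],[0,0,0.1,0,0,0,0],[0,0,0,0,0,0,0]]'
```

```text
time_s: 15.42
position: [0.49, 0.1989, 0.0792]
tool_rot: [[-0.362, 0.932, 0.001], [0.932, 0.362, -0.0], [-0.0, 0.001, -1.0]]
ft_force: [-1.0, -0.7, 3.6]
grip_width: 0.0131
gripper_force: 41.0
time_s: 16.05
position: [0.4906, 0.199, 0.0792]
tool_rot: [[0.028, 1.0, 0.002], [1.0, -0.028, 0.0], [0.0, 0.002, -1.0]]
ft_force: [3.3, -0.1, 3.9]
grip_width: 0.013
gripper_force: 40.9
```

```bash
python3 -m jog '[[0,0,0.1,0,0,0,0],[0,0,0.1,0,0,0,0],[0,0,0.1,0,0,0,0],[0,0,0.1,0,0,0,0],[0,0,0.1,0,0,0,0],[0,0,0.1,0,0,0,0],[0,0,0.1,0,0,0,0],[0,0,0.1,0,0,0,0],[0,0,0.1,0,0,0,0],[0,0,0,0,0,0,0]]'
python3 -m jog '[[0,0,0,0,0,0,30],[0,0,0,0,0,0,70],[0,0,0,0,0,0,100],[0,0,0,0,0,0,100],[0,0,0,0,0,-0.02,100],[0,0,0,0,0,-0.03,100],[0,0,0,0,0,-0.05,100],[0,0,0,0,0,-0.05,100],[0,0,0,0,0,0,100]]'
python3 - <<'E'
from h import *
go((.490,.199,.2),-133)
S=img("side"); u,v=map(int,proj(S,[[.49,.199,.1]])[0])
cv2.imwrite("pics/crop5.png",cv2.resize(S["pixels"][v-40:v+40,u-50:u+50],(800,600),interpolation=cv2.INTER_CUBIC)[:,:,::-1])
E
```

```text
time_s: 17.3
position: [0.492, 0.1983, 0.0793]
tool_rot: [[0.8, 0.599, 0.005], [0.599, -0.8, -0.001], [0.003, 0.004, -1.0]]
ft_force: [7.9, -3.8, -0.6]
grip_width: 0.0132
gripper_force: 40.6
time_s: 18.42
position: [0.4909, 0.1993, 0.2324]
tool_rot: [[0.802, 0.598, 0.008], [0.598, -0.802, 0.001], [0.007, 0.003, -1.0]]
ft_force: [-1.1, -0.3, -0.4]
grip_width: 0.0852
gripper_force: 0.0
t 18.43 pos [0.4909 0.1993 0.2324] yang -53.3 q6 63 | shift [-0.0011 -0.0004  0.0324] turn z 1.391 tilt [ 0.008  0.001 -1.   ] F [-1.1 -0.3 -0.4] w 0.0852 g 0.0
```

View pics/crop5.png

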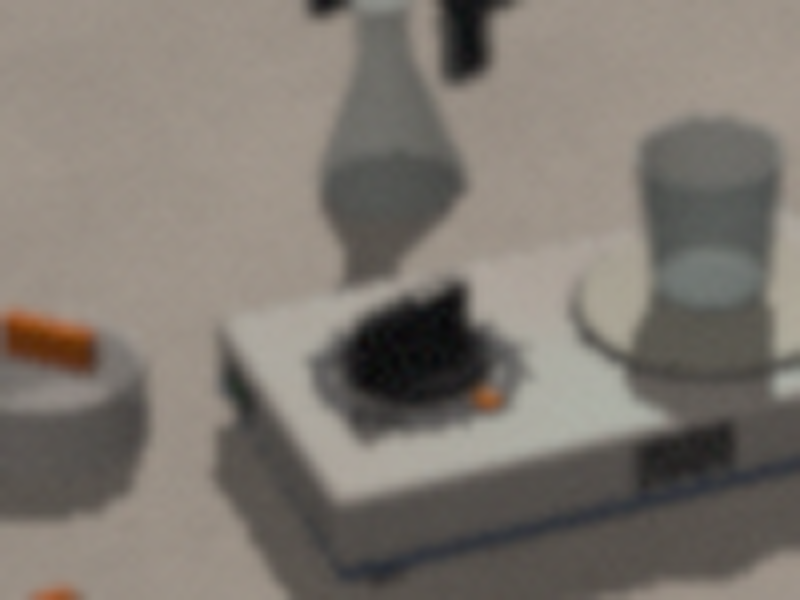

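The crop shows the dial let go, with its bar now along about 37°, and the ring tab still at (488,398). I turn the wrist back half a turn to take the bar at a fresh angle.

```bash
python3 -m jog '[[0,0,-0.1848,0,0,0,100],[0,0,-0.1848,0,0,0,100],[0,0,-0.1848,0,0,0,100],[0,0,-0.1848,0,0,0,100],[0,0,-0.1848,0,0,0,100],[0,0,-0.1848,0,0,0,100],[0,0,-0.1848,0,0,0,100],[0,0,-0.1848,0,0,0,100],[0,0,-0.1848,0,0,0,100]]'
python3 -m jog '[[0,0,-0.1848,0,0,0,100],[0,0,-0.1848,0,0,0,100],[0,0,-0.1848,0,0,0,100],[0,0,-0.1848,0,0,0,100],[0,0,-0.1848,0,0,0,100],[0,0,-0.1848,0,0,0,100],[0,0,-0.1848,0,0,0,100],[0,0,-0.1848,0,0,0,100],[0,0,0,0,0,0,100],[0,0,0,0,0,0,100]]'
python3 - <<'E'
from h import *
go((.490,.199,.079),126.7)
E
```

```text
time_s: 19.6
position: [0.4892, 0.1989, 0.2272]
tool_rot: [[-0.674, 0.739, -0.003], [0.739, 0.674, -0.0], [0.002, -0.003, -1.0]]
ft_force: [0.3, 0.4, -0.2]
grip_width: 0.0855
gripper_force: 0.0
time_s: 20.85
position: [0.4895, 0.1989, 0.2281]
tool_rot: [[-0.804, -0.595, -0.001], [-0.595, 0.804, -0.0], [0.001, 0.001, -1.0]]
ft_force: [-1.1, -0.4, 0.5]
grip_width: 0.0851
gripper_force: 0.0
t 20.85 pos [0.4895 0.1989 0.2281] yang 126.5 q6 -117 | shift [-0.0006 -0.0003  0.1491] turn z -0.004 tilt [-0.001 -0.    -1.   ] F [-1.1 -0.4  0.5] w 0.0851 g 0.0
```

```bash
python3 -m jog '[[0,0,0,-0.0006,0,0.04,100],[0,0,0,0,0,0.04,100],[0,0,0,0,0,0.03,100],[0,0,0,0,0,0.025,100],[0,0,0,0,0,0.014,100],[0,0,0,0,0,0,100],[0,0,0,0,0,0,0],[0,0,0,0,0,0,0],[0,0,0,0,0,0,0],[0,0,0,0,0,0,0]]' 40
python3 -m jog '[[0,0,0,0,0,0,0],[0,0,0,0,0,0,0],[0,0,0.05,0,0,0,0],[0,0,0.1,0,0,0,0],[0,0,0.1,0,0,0,0],[0,0,0.1,0,0,0,0],[0,0,0.1,0,0,0,0],[0,0,0,0,0,0,0]]'
```

```text
time_s: 22.1
position: [0.4914, 0.1983, 0.0804]
tool_rot: [[-0.801, -0.598, 0.003], [-0.598, 0.801, -0.002], [-0.001, -0.004, -1.0]]
ft_force: [4.1, -20.4, 1.9]
grip_width: 0.0132
gripper_force: 44.9
time_s: 23.1
position: [0.4916, 0.1977, 0.0804]
tool_rot: [[-0.982, -0.188, 0.003], [-0.188, 0.982, -0.003], [-0.002, -0.003, -1.0]]
ft_force: [4.5, -10.9, 2.2]
grip_width: 0.0129
gripper_force: 44.1
```

```bash
python3 -m jog '[[0,0,0.1,-0.0003,-0.001,0,0],[0,0,0.1,0,0,0,0],[0,0,0.1,0,0,0,0],[0,0,0.1,0,0,0,0],[0,0,0.1,0,0,0,0],[0,0,0.1,0,0,0,0],[0,0,0.1,0,0,0,0],[0,0,0.1,0,0,0,0],[0,0,0.1,0,0,0,0],[0,0,0,0,0,0,0]]'
python3 - <<'E'
from h import *
go((.490,.199,.079),42.2); print(observe()["wrist_torque"])
E
```

```text
time_s: 24.35
position: [0.4916, 0.1967, 0.0804]
tool_rot: [[-0.758, 0.652, 0.002], [0.652, 0.758, -0.003], [-0.003, -0.001, -1.0]]
ft_force: [0.0, -10.5, 3.8]
grip_width: 0.0134
gripper_force: 44.3
t 24.35 pos [0.4916 0.1967 0.0804] yang 49.3 q6 -40 | shift [0.0027 0.0007 0.0014] turn z 0.123 tilt [ 0.002 -0.003 -1.   ] F [  0.  -10.5   3.8] w 0.0134 g 44.3
[-1.70173709 -0.2747675  -0.0373255 ]
```

```bash
python3 -m jog '[[0,0,0.062,0,0,0,0],[0,0,0.061,0,0,0,0],[0,0,0,0,0,0,0],[0,0,0,0,0,0,0],[0,0,0,0,0,0,30],[0,0,0,0,0,0,70],[0,0,0,0,0,0,100],[0,0,0,0,0,0,100],[0,0,0,0,0,-0.03,100],[0,0,0,0,0,-0.03,100]]'
python3 -m jog '[[0,0,0,0,0,-0.05,100],[0,0,0,0,0,-0.05,100],[0,0,0,-0.05,-0.03,0,100],[0,0,0,-0.05,-0.03,0,100],[0,0,0,-0.05,-0.03,0,100],[0,0,0,-0.05,-0.03,0,100],[0,0,0,-0.05,-0.03,0,100],[0,0,0,-0.05,-0.03,0,100],[0,0,0,0,0,0,100]]'
python3 - <<'E'
from h import *
T=img("top"); D=dial(T); dial(T,D=np.array([.4901,.1991])); dial(T,D=np.array([.4916,.1967]))
A=cv2.resize(T["pixels"][205:265,173:253],(800,600),interpolation=cv2.INTER_CUBIC); cv2.imwrite("pics/crop6.png",A[:,:,::-1]); go((.49,.199,.2))
E
```

```text
time_s: 25.6
position: [0.4905, 0.1984, 0.1404]
tool_rot: [[-0.673, 0.74, -0.001], [0.74, 0.673, -0.0], [0.0, -0.001, -1.0]]
ft_force: [0.6, -0.3, -0.7]
grip_width: 0.0853
gripper_force: 0.0
time_s: 26.72
position: [0.5596, -0.1481, 0.2389]
tool_rot: [[-0.67, 0.743, -0.001], [0.743, 0.67, -0.0], [0.001, -0.001, -1.0]]
ft_force: [-0.9, 0.6, -0.4]
grip_width: 0.0852
gripper_force: 0.0
disc centre [0.48986599 0.19918042] r 0.03686617687344551
tab r 0.0471 ang -48.1
pointer n 1048 mean [ 0.01018748 -0.00985591] r 0.001-0.031 line -50.5 mean-dir -44.1 off-axis 0.0014
tab r 0.0469 ang -48.3
pointer n 1045 mean [ 0.00999836 -0.00989119] r 0.001-0.031 line -49.5 mean-dir -44.7 off-axis 0.0009
tab r 0.0441 ang -47.7
pointer n 1104 mean [ 0.00988356 -0.00818651] r 0.000-0.031 line -49.0 mean-dir -39.6 off-axis 0.0013
t 26.77 pos [ 0.5594 -0.146   0.2392] yang 42.2 q6 -69 | shift [0.3022 0.1801 0.0395] turn z 0.000 tilt [-0.001  0.001 -1.   ] F [0.2 0.9 0.9] w 0.0854 g 0.0
```

View pics/crop6.png

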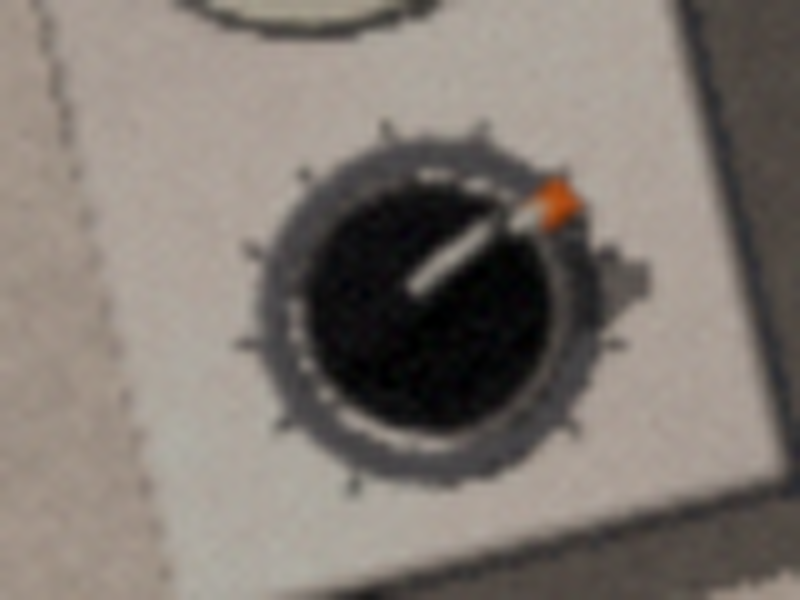

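The crop shows the pointer line, (415,288) to (530,215), leading onto the tab at (560,203). I'll make one numeric check of the part of the pointer on the disc, and of the other objects.

```bash
python3 - <<'E'
from h import *
np.set_printoptions(precision=4,suppress=True)
T,S=img("top"),img("side"); D=np.array([.4903,.1990])
ang=lambda p:np.degrees(np.arctan2(*(p[:2]-D)[::-1]))
for n,d in(("top",T),("side",S)):
    V=cv2.cvtColor(d["pixels"],cv2.COLOR_RGB2HSV); c=proj(d,[[*D,.07]])[0].astype(int)
    b=c-22; U=cv2.resize(V[b[1]:b[1]+44,b[0]:b[0]+44],None,fx=8,fy=8,interpolation=cv2.INTER_CUBIC)
    px=lambda q:(np.array(q,float)+.5)/8-.5+b
    t=blobs(cv2.inRange(U,(4,120,90),(18,255,255)),50)
    t=min(t,key=lambda q:np.hypot(*(plane(d,[px(rect(q)[0])],.0645)[0,:2]-D)))
    p=plane(d,[px(rect(t)[0])],.0645)[0]; print(n,"tab",p,ang(p))
    for q in blobs(cv2.inRange(U,(0,0,85),(180,90,255)),20):
        for z in(.073,.105):
            p=plane(d,[px(rect(q)[0])],z)[0]; r=np.hypot(*(p[:2]-D))
            if r<.045 and cv2.contourArea(q)<5000: print(n,"white",px(rect(q)[0]),cv2.contourArea(q),z,"r %.4f ang %.1f"%(r,ang(p)))
    # scan ring r=.033 at disc height, and r .02 on bar top
    for z,r in((.0735,.0335),(.0735,.035),(.105,.012),(.105,.02),(.105,.026)):
        a=np.radians(np.arange(-75,-20,1.)); P=np.c_[D[0]+r*np.cos(a),D[1]+r*np.sin(a),0*a+z]; uv=proj(d,P).astype(np.float32)
        v=cv2.remap(V[:,:,2],uv[None,:,0],uv[None,:,1],cv2.INTER_CUBIC)[0].astype(float); w=np.clip(v-60,0,None)
        print(n,z,r,"max",v.max(),"centroid %.1f"%(np.degrees((w*a).sum()/max(w.sum(),1))))
E
```

```text
top tab [0.5217 0.1653 0.0645] -46.98002641475427
top 0.0735 0.0335 max 131.0 centroid -45.6
top 0.0735 0.035 max 150.0 centroid -42.8
top 0.105 0.012 max 147.0 centroid -44.4
top 0.105 0.02 max 139.0 centroid -47.4
top 0.105 0.026 max 123.0 centroid -47.0Traceback (most recent call last):
  File "<stdin>", line 10, in <module>
ValueError: min() iterable argument is empty
```

Pointer at about -47° and tab at -47 to -48°, so they agree within the measurement noise. The ring hasn't moved and the arm is clear of everything. Hand in.

```bash
python3 -c "
from rig import job; print(job.close_job())"
```

```text
the job is handed in; nothing more can be done
None
```

The cover stands upright in the blue tray and the dial, let go and re-gripped once, was turned clockwise until its pointer stood on the orange tab (within about 2° by the top camera); the ring did not move, and the job was handed in at about 27 s (no verdict returned).

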